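Show the customer a nutmeg in the sample dish

TASK

The customer wants to see a nutmeg: press the flip cap of the open spice tube in the rack fully shut, then lift the steel sample dish off the counter by its handle and, in the air, turn it a quarter turn so that its pouring lip faces straight across the counter to the customer. Keep the dish level and the loose nutmeg in its middle all the way, without touching the nutmeg, and leave the other tubes shut and everything else on the counter where it is. Finish while still holding the dish by its handle, level and still, a hand's breadth above the counter, the dish touching nothing else.

Things in the scene. Friction and masses are not known exactly. Their poses are not given: they have to be found in the camera images.
- nutmeg_tube_cap (a joint): hinge angle of the flip cap on the nutmeg tube (the clear tube with whole nutmegs in it, the only one whose cap stands open): 0 = pressed fully shut, flat on the collar; it starts 1.6 to 2.1 open (upright or leaning back) and stays where it is left. The cap is a white disc 38 mm across and 9 thick with a 7 mm thumb tab opposite the hinge, 45 mm from hinge to tab end; its outer face is uppermost when shut. The hinge is stiff: about 1 N on the middle of the cap moves it
- nutmeg_tube_hinge (a point): hinge of that cap, at the height of the tube's mouth, about 114 mm above the counter; x points level from the mouth out through the hinge (roughly away from the robot), z up along the tube. The mouth's centre lies 20 mm from it, along -x. The open cap stands over or leans beyond this point, away from the mouth; shut, its top is 9 mm above it
- nutmeg_tube: the nutmeg tube itself, 36 mm across (collar 38), standing loose in a 45 mm deep hole, 54 mm of it above the rack; origin under its centre, 15 mm above the counter
- rack: drilled hardwood block holding four alike spice tubes in a row along its y, 58 mm apart (the nutmeg tube may be in any place); 64 x 252 x 60 mm tall, fixed; origin under its centre
- dish: round steel sample dish, shallow and dished, 155 mm across, rim 28 mm high, about 200 g, loose; origin under its centre, on the counter; x points to its pouring lip, whose tip is 87 mm from the centre, z up. The handle lies opposite the lip, along -x. At the start the lip points to the robot's left (within 26 degrees) and the handle to its right
- dish_middle (a point): middle of the dish's inside, 6 mm above its underside: flat for 6 mm around, then rising at only 4 degrees as far as 30 mm out, so a jerk or a tilt sets the nutmeg rolling
- dish_grip (a point): centre of the black handle: a level bar 90 mm long (along the dish's x), 18 mm wide, 14 mm tall, its centre 135 mm from the dish's middle and 30 mm above the dish's underside
- nutmeg_center (a point): centre of the whole nutmeg lying loose in the middle of the dish, a brown ball 26 mm across, 10 g; it rolls easily and lies 19 mm above the dish's underside when in the middle
- nutmeg: the same nutmeg; origin at its centre, axes turn as it rolls
- shop_side (a point): a point on the bare counter in the middle of the shopkeeper's side, 0.38 m ahead of the robot's base; its x points straight across the counter to the customer, away from the robot
- pepper_tube_cap (a joint): cap angle of the pepper tube, shut (0); like the nutmeg tube's cap
- cardamom_tube_cap (a joint): cap angle of the cardamom tube, shut (0); like the nutmeg tube's cap
- clove_tube_cap (a joint): cap angle of the clove tube, shut (0); like the nutmeg tube's cap
- pepper_tube: the pepper tube, in another hole of the rack, cap shut; origin under its centre, top of the shut cap 109 mm above it
- cardamom_tube: the cardamom tube, in another hole of the rack, cap shut; origin under its centre, top of the shut cap 109 mm above it
- clove_tube: the clove tube, in another hole of the rack, cap shut; origin under its centre, top of the shut cap 109 mm above it
- scale: white counter scale with a steel pan, 350 x 300 mm, 116 tall, fixed, at the robot's right; origin on the counter, 40 mm left of the middle of its left side (the side nearest the dish)
- jar: squat round glass jar with ground spice and a blue lid, 72 mm across, 72 tall, loose; origin under its centre
- scoop: small aluminium hand scoop lying on the counter, 175 mm long over all, 50 wide, 28 tall, loose; origin on the counter under the back of its pan, its round handle runs along its own -x
- mortar: grey stone mortar, 112 mm across, 78 tall, its pestle leaning in it (to 120 mm high), loose; origin under its centre
- tall_tin: gold and dark red food tin, 76 mm across, 113 tall, loose; origin under its centre
- bowl: white enamel bowl full of kola nuts, 144 mm across, about 70 tall, loose; origin under its centre
- bottle: amber glass bottle with a black cap, 60 mm across, 154 tall, loose; origin under its centre
- small_tin: flat round aluminium tin, 46 mm across, 20 tall, loose; origin under its centre
Mind the look-alikes: they are no part of the job. What is shaped like the cardamom_tube but turquoise is not meant.

How it is judged:
By the outcome, as a careful person would: the job done as asked, in the order asked, and still so for the second after the job is handed in, while the arm keeps its last pose, push and grip.
It also fails if it takes over 64 s, if anything falls off the work surface, if the arm or the gripper's body presses on something with over 40 N, if the wrist force passes 120 N, or if a joint passes its speed limit or range.

ROBOT

A 6-joint arm with a two-finger parallel gripper is mounted at the origin on the work surface. World frame = base frame: x ahead of the robot, y to its left, z up, the work surface at z = 0. Lengths are in m, angles in rad, forces in N, time in s.
With the tool pointing down it reaches from about 0.375 to 0.975 m from the base axis. Payload 3.8 kg.
Tool frame: the origin (TCP) lies between the finger pads; the fingertips stand 17 mm ahead of it and the grasp point (between the pads) lies 2 mm behind it; y points along the fingers, z is the direction in which the jaws open and shut, and the axes are right-handed (so a half turn about y gives the same grasp; the last joint's range is limited). The gripper opens to 85 mm and grips with 20 to 120 N. Pads are 22 mm wide; open, the fingers measure 114 mm over their backs; the gripper's body (76 mm by 85 mm) begins 54 mm behind the grasp point. The pads swing forward as they close: fully open they stand 13 mm farther back than shut.
Start: joints at [1.126, 0.264, 1.604, -0, 1.274, -0.037], TCP at [0.268, 0.62, 0.248] pointing down, gripper open.
Joint ranges: [-2.63, 2.63], [-0.94, 2.18], [0.31, 2.57], [-1.31, 4.45], [0, 2.66], [-2.55, 2.55]. Speed limits (rad/s): [2.57, 2.57, 3.14, 3.14, 3.14, 3.14].

INTERFACE

Orientations are given as a rotation vector (axis times angle).
In Python, from workcell import bot, eyes, nets gives the robot as it stands. The module is installed in compiled form; this text tells all that it offers.
- The arm moves only by the tool jog_arm, never from a script. Its arguments are lists of equal length, an entry for each row: "turn": the turn, a rotation vector about the tool's x, y, z in rad, a list of three; "slide": the shift along the tool's x, y, z in mm, a list of three; "grip": the opening in per cent of the stroke, from 0 (shut) to 100 (fully open). A call has 1 to 5 rows; each row shifts and turns the commanded pose from where the row before left it, along the tool's axes as they then stand; what a row does not reach is not made up. A row lasts 1/10 s, in which the tool goes at most 50 mm and 8.59 degrees, less where a joint would pass 70% of its speed; a pose out of reach is approached as far as the arm can. A call with a gripper value outside its range is refused whole. The fingers move at their own pace and stop on an object; "newtons" is the grip in N (left out, the last holds). Time passes only in rows, so rows that do not move let the fingers close. It gives the time, the measured TCP pose, the force and the opening at its end, in the units of the state.
- bot.read_state(): the state, without advancing time (a new reading comes with each control period).
- eyes.read_camera(name): name is "scene" or "side" or "wrist"; returns a dict with "img" (480x640x3 uint8, red, green, blue), "depth" (480x640 float32, m along the optical axis (not along the pixel's ray), 0 where there is no reading), "intrinsics" (3x3 intrinsics, pixels), "distortion" ([k1, k2, p1, p2, k3] as OpenCV has them; the pictures are not rectified), "position" and "rotation" of the camera in the world. Camera axes: x right, y down, z forward; pixel columns grow to the right and rows downward; lengths in m; the calibration is good to about 2 mm. A picture is of the moment at which its call begins.
- bot.finish_job(): hands the job in, once; it reports no verdict.
Trained networks look in a picture, given as the dict that the camera call returned (one of the last four; its "shot" number tells which), for a name from the list of things; names that differ only in an ending like _2 or _b are one class to them, and where a whole thing is asked for, a point or a joint stands for the part that bears it (a point fixed in the world has none). Each returns a list of dicts, best first, with "conf" (0 to 1); they miss things now and then, are a little off and sometimes report something else, mostly with a low value. They report only what shows in the picture. A call takes as long as a camera call. They do not tell look-alikes from the thing itself.
- nets.search_frame(thing, picture): "xyz" ([x, y, z] in m, in the coordinates of the camera as it stood for that picture, good to about 4 mm: the middle of the surface that is visible of it).
The state is a dict: "time": time; "q": joint angles; "joint_vel": joint speeds; "joint_torque": joint torques, N m; "tool_pos": TCP position; "tcp_rot": TCP orientation; "wrist_force": force on the tool from outside, world axes, zero at the start; "torque": the same for the moment, N m; "width": opening from 0.0 (shut) to 1.0 (fully open).
Only numpy, scipy, OpenCV 4.12 (cv2) and the standard library are available. Lean on these libraries where they do the work, as an engineer would, in place of code of your own. Each camera call takes 0.05 s, during which the arm holds its last target.

## Working session

There is one attempt and no reset: what is moved stays moved. The work goes in short steps, Python scripts to look and compute and a tool call to move; the robot and the scene stay as the last step left them, time stands still between calls to the robot, and variables do not carry over. Pictures are saved under pics/ and viewed, and the job is handed in when it is done.

Besides the shell and the picture viewer there is one more tool, called after "Call:" as name(argument=value, ...) on one line, values as JSON. jog_arm: Moves the arm, as the interface text tells. Its arguments: {"type":"object","properties":{"turn":{"type":"array"},"slide":{"type":"array"},"grip":{"type":"array"},"newtons":{"type":"number"}},"required":["turn","slide","grip"]}

```bash
mkdir -p pics; cat > h.py <<'E'
import numpy as np, cv2
from scipy.spatial.transform import Rotation as R
from workcell import bot, eyes, nets
def Rm(c):
    r=np.array(c["rotation"],float)
    return r if r.shape==(3,3) else R.from_rotvec(r).as_matrix()
def save(c,n): cv2.imwrite("pics/%s.png"%n,cv2.cvtColor(c["img"],cv2.COLOR_RGB2BGR))
def w(c,p): return Rm(c)@np.array(p)+np.array(c["position"])
def pix2w(c,u,v,d=None):
    K=np.array(c["intrinsics"]);D=np.array(c["distortion"])
    if d is None: d=c["depth"][int(v),int(u)]
    x=cv2.undistortPoints(np.array([[[float(u),float(v)]]]),K,D)[0,0]
    return w(c,[x[0]*d,x[1]*d,d])
def proj(c,P):
    K=np.array(c["intrinsics"]);D=np.array(c["distortion"]);r=Rm(c).T
    t=-r@np.array(c["position"])
    return cv2.projectPoints(np.atleast_2d(np.array(P,float)),cv2.Rodrigues(r)[0],t,K,D)[0][:,0]
def cloud(c):
    K=np.array(c["intrinsics"]);D=np.array(c["distortion"])
    vv,uu=np.mgrid[0:480,0:640]
    x=cv2.undistortPoints(np.stack([uu,vv],-1).reshape(-1,1,2).astype(float),K,D)[:,0]
    d=c["depth"].reshape(-1,1)
    P=np.hstack([x*d,d])@Rm(c).T+np.array(c["position"])
    P[d[:,0]==0]=np.nan
    return P.reshape(480,640,3)
E
python3 - <<'E'
from h import *
s=bot.read_state();print({k:np.round(v,3) for k,v in s.items()})
print(R.from_rotvec(s["tcp_rot"]).as_matrix().round(3))
for n in ["scene","side"]:
    c=eyes.read_camera(n);save(c,n+"0");print(n,np.round(c["position"],3),Rm(c).round(3).tolist())
    for t in ["nutmeg_tube_cap","nutmeg_tube_hinge","nutmeg_tube","rack","dish","dish_middle","dish_grip","nutmeg_center","pepper_tube","clove_tube","cardamom_tube","scale","scoop"]:
        print(t,[(np.round(w(c,r["xyz"]),3).tolist(),round(r["conf"],2),proj(c,w(c,r["xyz"]))[0].round().tolist()) for r in nets.search_frame(t,c)][:3])
print(bot.read_state()["time"])
E
```

```text
{'time': np.float64(0.0), 'q': array([ 1.126,  0.265,  1.605, -0.   ,  1.274, -0.037]), 'joint_vel': array([ 0.001, -0.001,  0.   , -0.001,  0.   ,  0.001]), 'joint_torque': array([ 1.0000e-03, -5.1512e+01, -3.6731e+01,  0.0000e+00,  1.3000e-02,
       -0.0000e+00]), 'tool_pos': array([0.267, 0.619, 0.247]), 'tcp_rot': array([-1.549,  0.32 , -0.32 ]), 'wrist_force': array([ 0.594,  0.865, -0.56 ]), 'torque': array([-0.02,  0.05,  0.02]), 'width': np.float64(0.999)}
[[ 0.918 -0.001  0.397]
 [-0.397 -0.002  0.918]
 [-0.    -1.    -0.002]]
scene [ 1.056 -0.637  0.742] [[0.781, 0.384, -0.492], [0.624, -0.504, 0.597], [-0.019, -0.774, -0.633]]
nutmeg_tube_cap [([0.532, 0.268, 0.142], 0.38, [387.0, 160.0])]
nutmeg_tube_hinge [([0.515, 0.268, 0.116], 0.57, [381.0, 167.0]), ([0.566, 0.089, 0.051], 0.53, [357.0, 227.0])]
nutmeg_tube [([0.519, 0.264, 0.112], 0.76, [382.0, 169.0])]
rack [([0.562, 0.087, 0.055], 0.97, [355.0, 226.0])]
dish [([0.521, -0.087, 0.017], 0.86, [296.0, 270.0]), ([0.566, 0.097, 0.126], 0.51, [360.0, 200.0]), ([0.529, 0.269, 0.142], 0.31, [387.0, 160.0])]
dish_middle [([
[... 1189 characters left out ...]
310.0, 303.0])]
nutmeg_center [([0.521, -0.089, 0.026], 0.46, [308.0, 302.0]), ([0.523, 0.146, 0.043], 0.28, [253.0, 231.0])]
pepper_tube [([0.56, 0.093, 0.103], 0.81, [277.0, 218.0])]
clove_tube [([0.522, 0.197, 0.105], 0.93, [239.0, 199.0]), ([0.525, 0.21, 0.123], 0.48, [237.0, 189.0]), ([0.541, 0.145, 0.105], 0.28, [258.0, 208.0])]
cardamom_tube [([0.454, 0.355, 0.069], 0.97, [186.0, 186.0]), ([0.542, 0.143, 0.106], 0.83, [259.0, 208.0]), ([0.513, -0.087, 0.023], 0.35, [305.0, 304.0])]
scale [([0.645, -0.567, 0.103], 0.82, [529.0, 420.0]), ([0.37, -0.138, 0.011], 0.27, [256.0, 356.0])]
scoop [([0.371, -0.136, 0.011], 0.91, [256.0, 355.0]), ([0.558, 0.09, 0.107], 0.42, [277.0, 218.0])]
1.4
```

View pics/scene0.png

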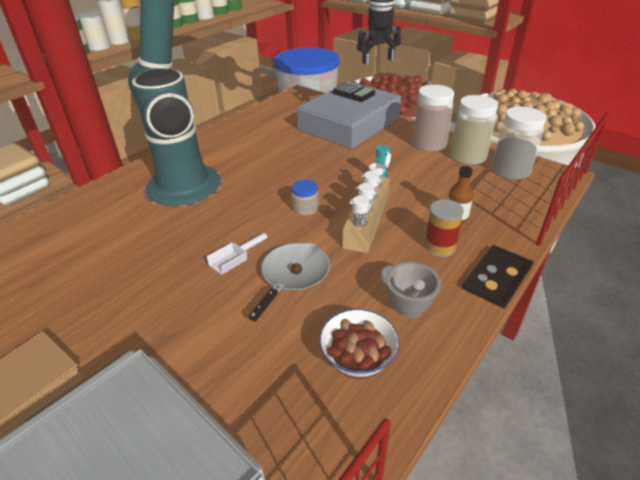

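View pics/side0.png

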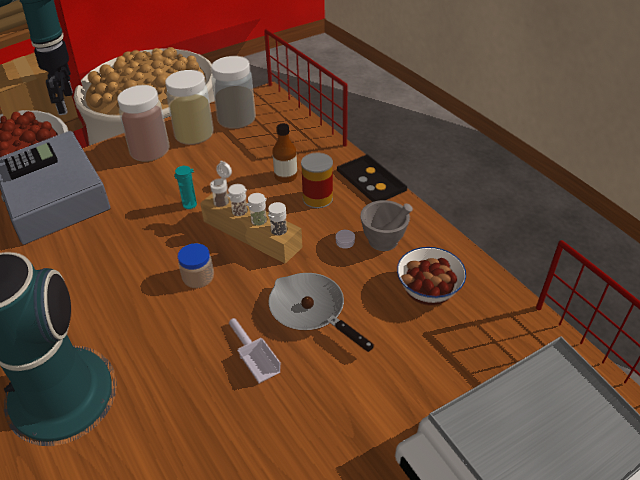

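```bash
python3 - <<'E'
from h import *
cs={}
for n in ["scene","side"]:
    c=eyes.read_camera(n);cs[n]=c;np.savez(n+".npz",**{k:c[k] for k in c})
    P=cloud(c)
    # rack top z~.06
    m=(abs(P[...,2]-.06)<.004)&(P[...,0]>.4)&(P[...,0]<.68)&(P[...,1]>0)&(P[...,1]<.33)
    q=P[m][:,:2].astype(np.float32);print(n,"rack top",len(q),cv2.minAreaRect(q))
    m=(P[...,2]>.117)&(P[...,2]<.129)&(P[...,0]>.45)&(P[...,0]<.66)&(P[...,1]>.03)&(P[...,1]<.32)
    q=P[m]; 
    # cluster
    from scipy.ndimage import label
    l,k=label(m)
    for i in range(1,k+1):
        if (l==i).sum()>8: print("cap",(l==i).sum(),P[l==i].mean(0).round(4),P[l==i].max(0).round(4),P[l==i].min(0).round(4))
    m=(P[...,2]>.1295)&(P[...,2]<.2)&(P[...,0]>.45)&(P[...,0]<.66)&(P[...,1]>.18)&(P[...,1]<.32)
    q=P[m];print("open cap",len(q),q.mean(0).round(4),q.min(0).round(4),q.max(0).round(4))
    # plane of cap
    u,s,vt=np.linalg.svd(q-q.mean(0));print("plane",vt[2].round(3),s.round(4))
    # handle
    img=c["img"].astype(int)
    m=(img.max(-1)<60)&(P[...,2]>.015)&(P[...,2]<.06)&(P[...,0]>.4)&(P[...,0]<.7)&(P[...,1]<-.1)&(P[...,1]>-.35)
    q=P[m];print("handle",len(q),q.mean(0).round(4),cv2.minAreaRect(q[:,:2].astype(np.float32)),np.percentile(q[:,2],[5,50,95]).round(4))
    m=(P[...,2]>.022)&(P[...,2]<.034)&(P[...,0]>.4)&(P[...,0]<.65)&(P[...,1]<.03)&(P[...,1]>-.2)
    q=P[m][:,:2]
    print("rim",len(q),cv2.minEnclosingCircle(q.astype(np.float32)))
    A=np.c_[2*q,np.ones(len(q))];so=np.linalg.lstsq(A,(q**2).sum(1),rcond=None)[0];print("circ",so[:2],np.sqrt(so[2]+so[0]**2+so[1]**2))
    x,y=(150 if n=="side" else 330),(130 if n=="side" else 120)
    cv2.imwrite("pics/crop_%s.png"%n,cv2.resize(c["img"][y:y+150,x:x+180,::-1],(720,600),interpolation=cv2.INTER_CUBIC))
E
```

```text
scene rack top 677 ((0.480368435382843, 0.15977266430854797), (0.18139150738716125, 0.2553025782108307), 21.242704391479492)
cap 135 [0.5244 0.2057 0.1231] [0.5432 0.2273 0.1265] [0.4997 0.1892 0.1173]
cap 145 [0.5461 0.1521 0.1232] [0.5657 0.173  0.1265] [0.5219 0.1352 0.1176]
cap 164 [0.5664 0.0978 0.1229] [0.5857 0.1198 0.1265] [0.5425 0.0807 0.1172]
open cap 51 [0.5322 0.2684 0.145 ] [0.5134 0.257  0.1301] [0.5391 0.2915 0.1601]
plane [ 0.83   0.537 -0.148] [0.0746 0.0487 0.0197]
handle 133 [ 0.5489 -0.2168  0.0371] ((0.5488638281822205, -0.21894744038581848), (0.014710325747728348, 0.08483589440584183), 11.862654685974121) [0.0345 0.0373 0.0395]
rim 798 ((0.5239207148551941, -0.09848275780677795), 0.10436128079891205)
circ [ 0.51976677 -0.08701482] 0.07159566707322357
side rack top 1110 ((0.5328049063682556, 0.1836380660533905), (0.0689687579870224, 0.25567540526390076), 22.606170654296875)
cap 60 [0.5251 0.28   0.1235] [0.5368 0.2945 0.1289] [0.5148 0.2607 0.1179]
cap 178 [0.5223 0.2101 0.1222] [0.5423 0.2321 0.1272] [0.5006 0.191  0.117 ]
cap 182 [0.544  0.1556 0.1223] [0.5648 0.1796 0.1278] [0.5185 0.1347 0.1171]
cap 189 [0.5657 0.1018 0.1224] [0.5841 0.1243 0.1269] [0.5467 0.0833 0.1172]
open cap 116 [0.5287 0.2782 0.1417] [0.515  0.2586 0.1297] [0.5413 0.2956 0.1605]
plane [0.873 0.488 0.004] [0.1209 0.0819 0.0324]
handle 377 [ 0.5448 -0.2141  0.0339] ((0.6014843583106995, -0.21306295692920685), (0.10808956623077393, 0.16916508972644806), 80.50836181640625) [0.0269 0.0345 0.038 ]
rim 909 ((0.5288894176483154, -0.0966825857758522), 0.10525266826152802)
circ [ 0.52033315 -0.08774719] 0.07313968119583465
```

```bash
python3 - <<'E'
import cv2
a=cv2.imread("pics/side0.png")[140:290,150:330];b=cv2.imread("pics/scene0.png")[130:280,310:430]
cv2.imwrite("pics/cc.png",cv2.hconcat([cv2.resize(a,(480,400)),cv2.resize(b,(320,400))]))
E
```

```text
(no output)
```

View pics/cc.png

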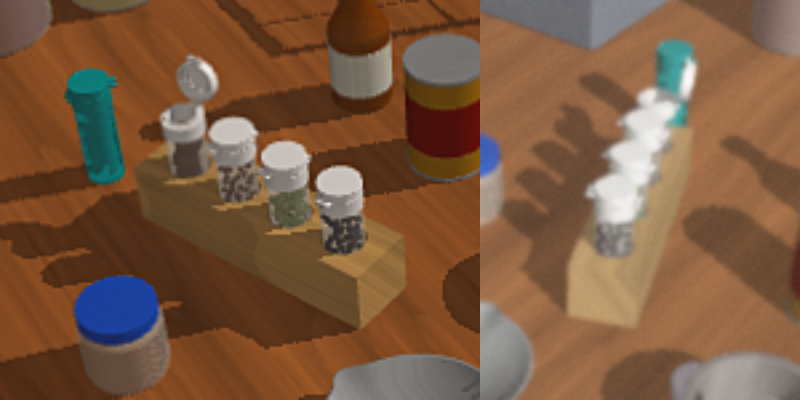

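```bash
python3 - <<'E'
from h import *
for n in ["scene","side"]:
    c=dict(np.load(n+".npz"));P=cloud(c)
    m=(P[...,2]>.15)&(P[...,2]<.5)&(P[...,0]>.1)&(P[...,0]<1.0)&(P[...,1]>-.4)&(P[...,1]<.8)
    q=P[m]; k=np.round(q[:,:2]/.05).astype(int)
    d={}
    for a,z in zip(map(tuple,k),q[:,2]): d[a]=max(d.get(a,0),z)
    print(n,{(round(a[0]*.05,2),round(a[1]*.05,2)):round(float(z),2) for a,z in sorted(d.items())})
    # counter edge: z~0 
    for nm,(u,v) in {}.items(): pass
    # white collar of nutmeg tube
    m=(P[...,2]>.095)&(P[...,2]<.1145)&(abs(P[...,0]-.51)<.06)&(P[...,1]>.235)&(P[...,1]<.31)&(c["img"].min(-1)>90)
    q=P[m];print("collar",len(q),q.mean(0).round(4),q.min(0).round(4),q.max(0).round(4))
    for x0 in []: pass
    e=[]
    for y in np.arange(-.6,.6,.05):
        m=(abs(P[...,2])<.006)&(abs(P[...,1]-y)<.006)&(P[...,0]>.6)
        if m.sum(): e.append((round(y,2),round(float(P[m][:,0].max()),3)))
    print("edge",e)
E
```

```text
scene {(np.float64(0.1), np.float64(0.0)): 0.28, (np.float64(0.25), np.float64(0.55)): 0.43, (np.float64(0.25), np.float64(0.6)): 0.43, (np.float64(0.25), np.float64(0.65)): 0.3, (np.float64(0.3), np.float64(0.55)): 0.39, (np.float64(0.3), np.float64(0.6)): 0.43, (np.float64(0.3), np.float64(0.65)): 0.43, (np.float64(0.3), np.float64(0.7)): 0.35, (np.float64(0.4), np.float64(0.6)): 0.18, (np.float64(0.4), np.float64(0.65)): 0.19, (np.float64(0.4), np.float64(0.7)): 0.18, (np.float64(0.45), np.float64(0.6)): 0.19, (np.float64(0.45), np.float64(0.65)): 0.19, (np.float64(0.45), np.float64(0.7)): 0.19, (np.float64(0.5), np.float64(0.3)): 0.16, (np.float64(0.5), np.float64(0.6)): 0.19, (np.float64(0.5), np.float64(0.65)): 0.19, (np.float64(0.5), np.float64(0.7)): 0.19, (np.float64(0.55), np.float64(0.25)): 0.16, (np.float64(0.55), np.float64(0.3)): 0.16, (np.float64(0.55), np.float64(0.6)): 0.18, (np.float64(0.55), np.float64(0.65)): 0.19, (np.float64(0.55), np.float64(0.7)): 0.19, (np.float64(0.6), np.float64(0.6)): 0.19, (np.float64(0.6), np.float64(0.65)): 0.19, (np.float64(0.6), np.fl
[... 5158 characters left out ...]
0.1075] [0.4854 0.2451 0.0968] [0.5296 0.2848 0.1145]
edge [(np.float64(-0.6), 0.95), (np.float64(-0.55), 0.95), (np.float64(-0.5), 0.949), (np.float64(-0.45), 0.949), (np.float64(-0.4), 0.947), (np.float64(-0.35), 0.935), (np.float64(-0.3), 0.949), (np.float64(-0.25), 0.951), (np.float64(-0.2), 0.95), (np.float64(-0.15), 0.95), (np.float64(-0.1), 0.948), (np.float64(-0.05), 0.951), (np.float64(0.0), 0.953), (np.float64(0.05), 0.949), (np.float64(0.1), 0.95), (np.float64(0.15), 0.939), (np.float64(0.2), 0.942), (np.float64(0.25), 2.23), (np.float64(0.3), 2.234), (np.float64(0.35), 2.226), (np.float64(0.4), 2.23), (np.float64(0.45), 2.233), (np.float64(0.5), 2.238), (np.float64(0.55), 2.229)]
```

Call:
jog_arm(turn=[[0,0.146,0],[0,0.146,0],[0,0.146,0],[0,0.146,0],[0,0.146,0]], slide=[[0,-10,0],[0,-10,0],[0,-10,0],[0,-10,0],[0,-10,0]], grip=[0,0,0,0,0], newtons=40)

```text
time: 2.0
tool_pos: [0.2677, 0.6196, 0.2987]
tcp_rot: [-1.381, 0.889, -0.889]
wrist_force: [0.1, -0.5, 0.3]
width: 0.144
```

Call:
jog_arm(turn=[[0,0,0],[0,0,0],[0,0,0],[0,0,0],[0,0,0]], slide=[[42,0,16],[42,0,16],[42,0,16],[42,0,16],[42,0,16]], grip=[0,0,0,0,0])

```text
time: 2.5
tool_pos: [0.4294, 0.4613, 0.2985]
tcp_rot: [-1.383, 0.884, -0.884]
wrist_force: [-0.3, 1.1, -0.1]
width: 0.0
```

Call:
jog_arm(turn=[[0,0,0],[0,0,0],[0,0,0],[0,0,0],[0,0,0]], slide=[[40,10,16],[40,10,16],[40,10,16],[40,10,16],[40,10,16]], grip=[0,0,0,0,0])

```text
time: 3.0
tool_pos: [0.5861, 0.3133, 0.2481]
tcp_rot: [-1.383, 0.884, -0.885]
wrist_force: [1.0, -0.1, 0.2]
width: -0.001
```

```bash
python3 - <<'E'
from h import *
s=bot.read_state();print(s["time"],s["tool_pos"],s["q"].round(3) if hasattr(s["q"],"round") else s["q"]);print(R.from_rotvec(s["tcp_rot"]).as_matrix().round(3))
c=eyes.read_camera("wrist");save(c,"w1");print(np.round(c["position"],3),Rm(c).round(3).tolist())
for t in ["nutmeg_tube_hinge","nutmeg_tube","nutmeg_tube_cap"]:
    print(t,[(np.round(w(c,r["xyz"]),3).tolist(),round(r["conf"],2)) for r in nets.search_frame(t,c)][:3])
E
```

```text
3.0 [0.58611751 0.3132616  0.24809917] [0.453 0.244 1.629 0.    1.268 0.02 ]
[[ 0.42   0.     0.908]
 [-0.908  0.     0.42 ]
 [-0.    -1.     0.   ]]
[0.554 0.382 0.373] [[0.907, 0.401, 0.125], [0.42, -0.867, -0.268], [0.001, 0.295, -0.955]]
nutmeg_tube_hinge [([0.505, 0.273, 0.11], 0.75), ([0.529, 0.279, 0.152], 0.61)]
nutmeg_tube [([0.505, 0.279, 0.115], 0.65)]
nutmeg_tube_cap [([0.525, 0.284, 0.149], 0.87)]
```

View pics/w1.png

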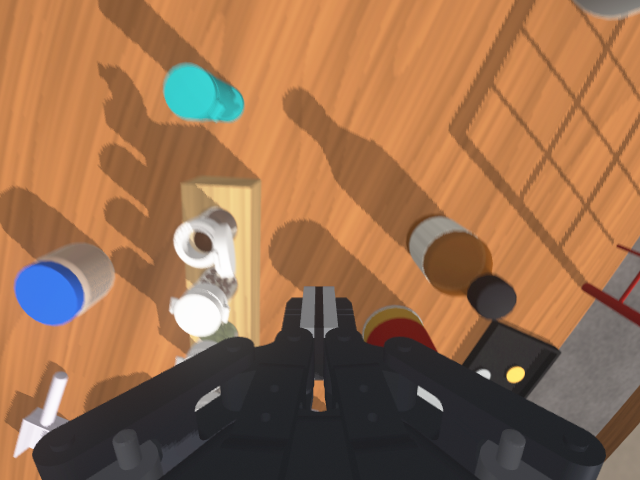

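```bash
python3 - <<'E'
from h import *
c=eyes.read_camera("wrist");np.savez("w.npz",**{k:c[k] for k in c})
cv2.imwrite("pics/w1c.png",cv2.resize(c["img"][190:300,150:270,::-1],(720,660),interpolation=cv2.INTER_CUBIC)[:600])
P=cloud(c)
K=P[190:300,150:270]
z=K[...,2]
m=(z>.109)&(z<.1165)&(K[...,1]>.235)&(K[...,0]<.535)&(K[...,1]<.3); q=K[m];print("ring",len(q),q.mean(0).round(4),q.min(0).round(4),q.max(0).round(4),cv2.minEnclosingCircle(q[:,:2].astype(np.float32)))
for a,b in [(.12,.13),(.13,.14),(.14,.15),(.15,.165)]:
    m=(z>a)&(z<b)&(K[...,1]>.235); q=K[m]
    if len(q): print(a,len(q),q.mean(0).round(4),q.min(0).round(4),q.max(0).round(4))
m=(z>.125)&(K[...,1]>.235); q=K[m];u,s,vt=np.linalg.svd(q-q.mean(0));print(q.mean(0),vt.round(3),s)
m=(z>.117)&(z<.128)&(K[...,1]<.235); q=K[m];print("clove cap",len(q),q.mean(0).round(4),q.min(0).round(4),q.max(0).round(4))
E
```

```text
ring 869 [0.4996 0.2656 0.113 ] [0.4835 0.2466 0.109 ] [0.5314 0.2865 0.1165] ((0.507335364818573, 0.2683151066303253), 0.024647360667586327)
0.12 83 [0.5279 0.2819 0.1252] [0.518  0.2665 0.12  ] [0.537  0.2976 0.1298]
0.13 158 [0.525  0.287  0.1355] [0.5133 0.2656 0.1303] [0.5387 0.2982 0.14  ]
0.14 404 [0.5264 0.2844 0.146 ] [0.5148 0.2651 0.14  ] [0.5382 0.2971 0.15  ]
0.15 298 [0.5276 0.2815 0.1534] [0.5209 0.2721 0.15  ] [0.5351 0.29   0.1591]
[0.52669314 0.2837264  0.14565047] [[ 0.504 -0.811  0.297]
 [ 0.211 -0.218 -0.953]
 [ 0.837  0.543  0.062]] [0.30204536 0.23218883 0.06813588]
clove cap 198 [0.5179 0.2275 0.1213] [0.5015 0.2148 0.1171] [0.5309 0.231  0.1243]
```

View pics/w1c.png

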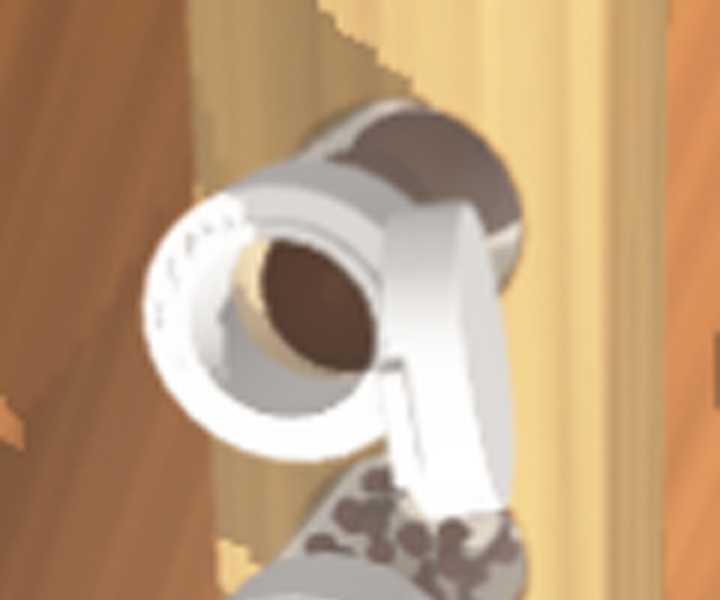

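Call:
jog_arm(turn=[[0,-0.1,0],[0,0,0],[0,0,0],[0,0,0]], slide=[[0,30,0],[0,30,-10],[0,31,-18],[0,0,-6]], grip=[0,0,0,0])

```text
time: 3.65
tool_pos: [0.55, 0.2965, 0.1522]
tcp_rot: [-1.425, 0.813, -0.803]
wrist_force: [-1.3, 0.5, -0.2]
width: 0.0
```

```bash
python3 - <<'E'
from h import *
s=bot.read_state();print(s["time"],s["tool_pos"],s["wrist_force"]);print(R.from_rotvec(s["tcp_rot"]).as_matrix().round(3))
c=eyes.read_camera("side");d=eyes.read_camera("wrist")
a=cv2.resize(c["img"][120:250,160:310,::-1],(520,450),interpolation=cv2.INTER_CUBIC);b=cv2.resize(d["img"][150:330,100:380,::-1],(280,180));b=cv2.copyMakeBorder(b,0,270,0,0,0)
cv2.imwrite("pics/p2.png",cv2.hconcat([a,b]))
E
```

```text
3.65 [0.55003139 0.29651448 0.15222661] [-1.26889653  0.50939151 -0.15489572]
[[ 0.51  -0.01   0.86 ]
 [-0.86  -0.004  0.51 ]
 [-0.001 -1.    -0.011]]
```

View pics/p2.png

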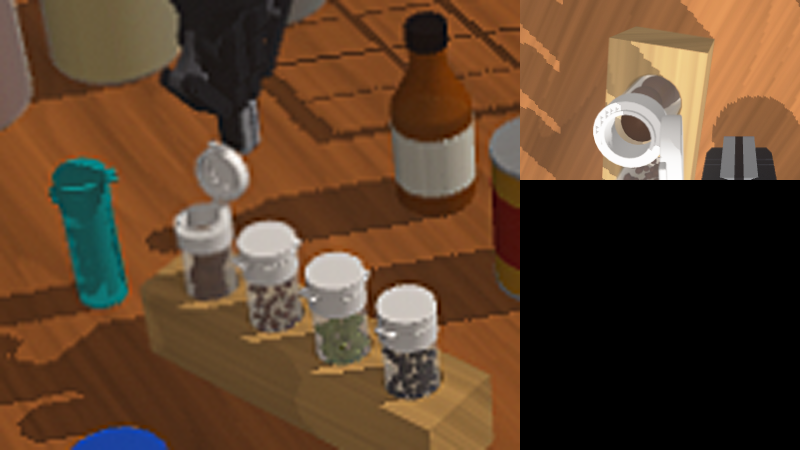

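Call:
jog_arm(turn=[[0,0,0],[0,0,0],[0,0,0],[0,0,0],[0,0,0]], slide=[[0,0,-9],[0,0,-9],[0,0,-9],[0,0,-9],[0,0,-9]], grip=[0,0,0,0,0])

```text
time: 4.25
tool_pos: [0.5166, 0.2742, 0.1579]
tcp_rot: [-1.414, 0.808, -0.809]
wrist_force: [1.1, 1.0, -0.2]
width: -0.002
```

Call:
jog_arm(turn=[[0,0,0],[0,0,0],[0,0,0],[0,0,0]], slide=[[0,2,-6],[0,3,-3],[0,3,0],[0,2,0]], grip=[0,0,0,0])

```text
time: 4.65
tool_pos: [0.5089, 0.2698, 0.1468]
tcp_rot: [-1.416, 0.809, -0.808]
wrist_force: [-0.8, -0.2, 1.5]
width: 0.003
```

```bash
python3 - <<'E'
from h import *
s=bot.read_state();print(s["time"],s["tool_pos"],s["wrist_force"])
c=eyes.read_camera("side");d=eyes.read_camera("wrist")
a=cv2.resize(c["img"][120:250,160:310,::-1],(520,450),interpolation=cv2.INTER_CUBIC);b=cv2.resize(d["img"][150:330,180:460,::-1],(280,180));b=cv2.copyMakeBorder(b,0,270,0,0,0)
cv2.imwrite("pics/p3.png",cv2.hconcat([a,b]))
E
```

```text
4.65 [0.5089362  0.26976484 0.14675556] [-0.80688841 -0.1595144   1.46123735]
```

View pics/p3.png

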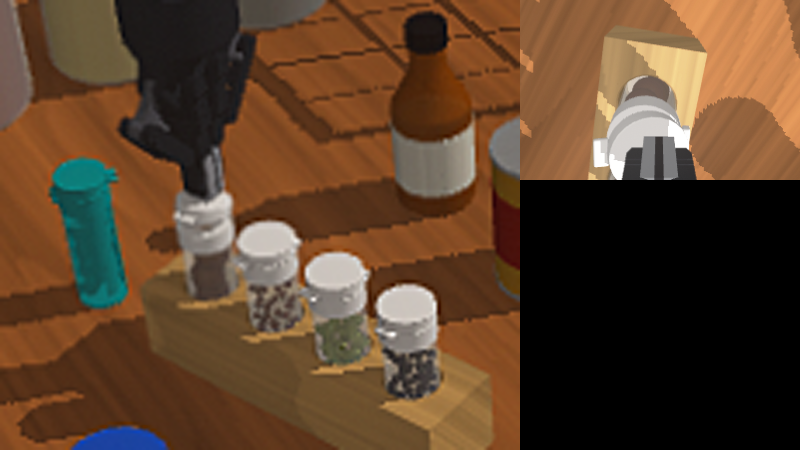

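Call:
jog_arm(turn=[[0,0,0],[0,0,0],[0,0,0],[0,0,0]], slide=[[0,2,-6],[0,3,0],[0,2,0],[0,1,0]], grip=[0,0,0,0])

```text
time: 5.15
tool_pos: [0.5054, 0.2676, 0.1405]
tcp_rot: [-1.412, 0.806, -0.81]
wrist_force: [0.5, -0.2, 7.6]
width: 0.001
```

Call:
jog_arm(turn=[[0,0,0],[0,0,0]], slide=[[0,1,0],[0,0,0]], grip=[0,0,0])

```text
validation failed for argument at $.gr...
```

Call:
jog_arm(turn=[[0,0,0],[0,0,0]], slide=[[0,1,0],[0,0,0]], grip=[0,0])

```text
time: 5.35
tool_pos: [0.5056, 0.2678, 0.1404]
tcp_rot: [-1.412, 0.806, -0.81]
wrist_force: [0.2, 0.4, 8.5]
width: -0.001
```

Call:
jog_arm(turn=[[0,0,0],[0,0,0],[0,0,0],[0,0.11,0],[0,0.11,0]], slide=[[0,2,0],[0,0,0],[0,-20,0],[0,-40,0],[0,-40,0]], grip=[0,0,0,0,0])

```text
time: 5.85
tool_pos: [0.503, 0.2664, 0.236]
tcp_rot: [-1.342, 0.98, -0.978]
wrist_force: [0.7, -0.1, 0.3]
width: 0.0
```

```bash
python3 - <<'E'
from h import *
s=bot.read_state();print(s["time"],s["tool_pos"],s["wrist_force"])
c=eyes.read_camera("side");d=eyes.read_camera("wrist")
P=cloud(d);m=(P[...,2]>.112)&(P[...,2]<.135)&(P[...,1]>.24)&(P[...,1]<.3)&(abs(P[...,0]-.505)<.035);q=P[m];print(len(q),q.mean(0),np.percentile(q[:,2],[2,25,50,75,98]))
q=q[q[:,2]>.119];A=np.c_[q[:,:2]-q[:,:2].mean(0),np.ones(len(q))];print(np.linalg.lstsq(A,q[:,2],rcond=None)[0])
a=cv2.resize(c["img"][120:250,160:310,::-1],(400,347),interpolation=cv2.INTER_CUBIC);b=cv2.resize(d["img"][150:410,80:380,::-1],(400,347))
cv2.imwrite("pics/p4.png",cv2.hconcat([a,b]))
E
```

```text
5.85 [0.50304913 0.26638144 0.2359726 ] [ 0.74894166 -0.12907964  0.30059782]
2257 [0.50170013 0.26706725 0.12156392] [0.11274707 0.12177217 0.12236512 0.1228567  0.12382569]
[ 0.00083179 -0.00265534  0.12246357]
```

View pics/p4.png

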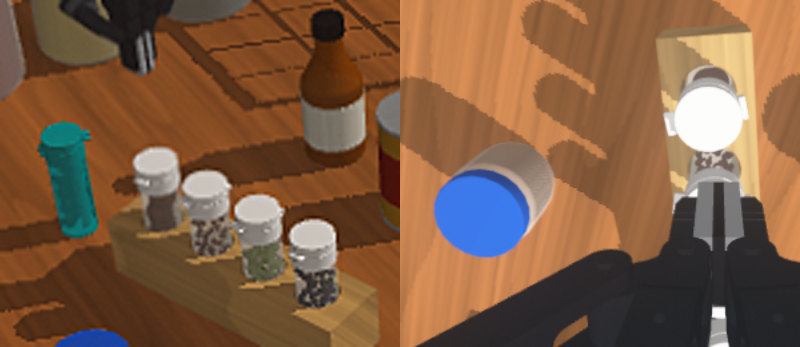

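Call:
jog_arm(turn=[[0,0.113,0],[0,0,0],[0,0,0],[0,0,0],[0,0,0]], slide=[[40,0,-6],[45,0,-6],[45,0,-6],[45,0,-6],[45,0,-6]], grip=[0,20,40,60,60])

```text
time: 6.45
tool_pos: [0.5223, 0.0441, 0.2355]
tcp_rot: [-1.298, 1.06, -1.059]
wrist_force: [1.3, 0.1, 0.4]
width: 0.602
```

Call:
jog_arm(turn=[[0,0,0],[0,0,0],[0,0,0],[0,0,0],[0,0,0]], slide=[[45,0,-6],[45,0,-6],[45,5,-6],[45,5,-6],[45,5,-4]], grip=[60,60,60,60,60])

```text
time: 6.95
tool_pos: [0.5395, -0.1821, 0.2203]
tcp_rot: [-1.298, 1.061, -1.06]
wrist_force: [0.9, -0.1, 0.2]
width: 0.601
```

Call:
jog_arm(turn=[[0,0,0],[0,0,0],[0,0,0]], slide=[[20,5,0],[10,5,0],[0,0,0]], grip=[60,60,60])

```text
time: 7.25
tool_pos: [0.5455, -0.2098, 0.2096]
tcp_rot: [-1.297, 1.064, -1.059]
wrist_force: [-0.1, 0.9, -0.4]
width: 0.597
```

```bash
cat > look.py <<'E'
from h import *
def dish(c):
    P=cloud(c);img=c["img"].astype(int)
    m=(img.max(-1)<70)&(P[...,2]>.03)&(P[...,2]<.045)&(P[...,0]>.48)&(P[...,0]<.62)&(P[...,1]<-.15)&(P[...,1]>-.3)
    q=P[m]
    if len(q)>20: print("handle",len(q),q.mean(0).round(4),cv2.minAreaRect(q[:,:2].astype(np.float32)))
    m=(P[...,2]>.024)&(P[...,2]<.033)&(P[...,0]>.43)&(P[...,0]<.61)&(P[...,1]<.02)&(P[...,1]>-.17)
    q=P[m][:,:2]
    if len(q)>20:
        A=np.c_[2*q,np.ones(len(q))];so=np.linalg.lstsq(A,(q**2).sum(1),rcond=None)[0];print("circ",len(q),so[:2],np.sqrt(so[2]+so[0]**2+so[1]**2))
    r,g,b=img[...,0],img[...,1],img[...,2]
    m=(r-b>15)&(r<150)&(P[...,2]>.012)&(P[...,2]<.045)&(abs(P[...,0]-.52)<.05)&(abs(P[...,1]+.088)<.05)
    if m.sum()>5: print("nutmeg",m.sum(),P[m].mean(0).round(4))
s=bot.read_state();print(s["time"],s["tool_pos"],s["wrist_force"],s["width"],np.round(s["q"],3));print(R.from_rotvec(s["tcp_rot"]).as_matrix().round(3).tolist())
E
python3 - <<'E'
from look import *
c=eyes.read_camera("wrist");save(c,"w5");dish(c)
d=eyes.read_camera("scene");save(d,"s5");dish(d)
d=eyes.read_camera("side");dish(d)
E
```

```text
7.25 [ 0.54545693 -0.20978025  0.20960416] [-0.07304466  0.91879975 -0.41000594] 0.5971809111792553 [-0.41   0.123  1.843  0.     1.178 -0.609]
[[0.198, -0.002, 0.98], [-0.98, 0.001, 0.198], [-0.002, -1.0, -0.002]]
handle 1671 [ 0.545  -0.2098  0.0356] ((0.5458361506462097, -0.2135694921016693), (0.01666264422237873, 0.08793213963508606), 11.00015640258789)
circ 4549 [ 0.51989285 -0.08948634] 0.0671409736897791
nutmeg 758 [ 0.5216 -0.0846  0.0272]
handle 211 [ 0.5498 -0.2182  0.0368] ((0.5476990342140198, -0.2191150188446045), (0.01871129684150219, 0.08668629080057144), 11.252897262573242)
circ 626 [ 0.5186423  -0.08452512] 0.070525455872234
nutmeg 95 [ 0.5254 -0.0898  0.0262]
handle 322 [ 0.5444 -0.2133  0.0349] ((0.5446544885635376, -0.20943917334079742), (0.018918288871645927, 0.10112638026475906), 11.378280639648438)
circ 633 [ 0.51974498 -0.08331752] 0.07094819916218946
nutmeg 124 [ 0.5196 -0.0872  0.0245]
```

View pics/w5.png

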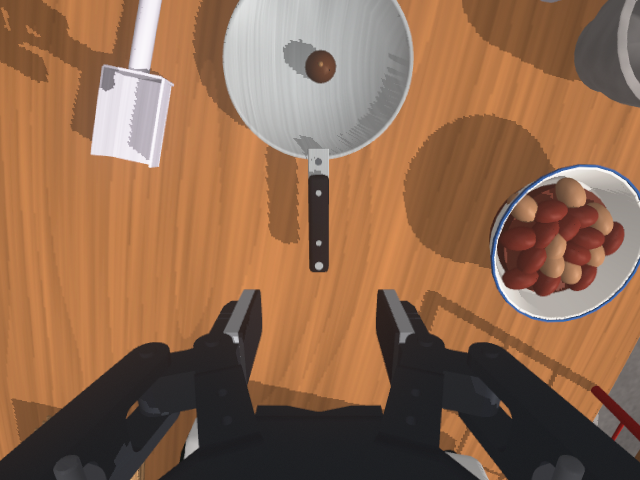

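View pics/s5.png

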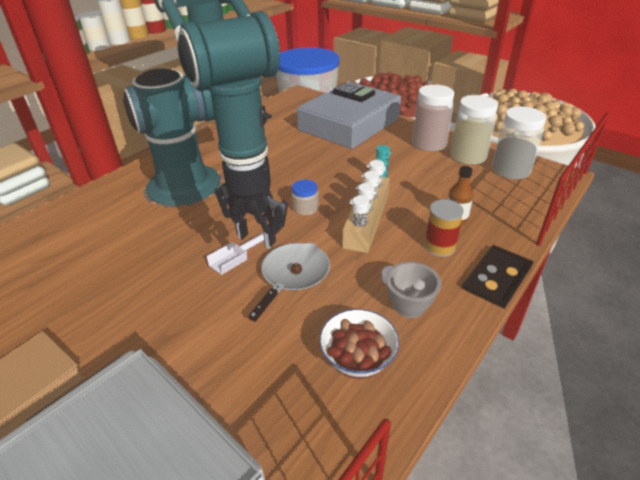

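Call:
jog_arm(turn=[[0,0,0],[0,0,0],[0,0,0],[0,0,0],[0,0,0]], slide=[[6,35,0],[0,35,0],[0,35,0],[0,25,0],[0,10,0]], grip=[50,50,50,50,50])

```text
time: 7.9
tool_pos: [0.5454, -0.213, 0.0686]
tcp_rot: [-1.299, 1.063, -1.055]
wrist_force: [0.2, 0.2, -0.5]
width: 0.498
```

```bash
python3 - <<'E'
from look import *
c=eyes.read_camera("wrist");save(c,"w6");dish(c)
E
```

```text
7.9 [ 0.54543238 -0.21303318  0.06861787] [ 0.15618086  0.24606858 -0.45684049] 0.4984076644286881 [-0.415  0.273  1.952  0.     0.922 -0.617]
[[0.201, -0.004, 0.98], [-0.98, 0.002, 0.201], [-0.003, -1.0, -0.004]]
handle 5226 [ 0.5447 -0.2079  0.0356] ((0.5458378791809082, -0.21330294013023376), (0.017456727102398872, 0.08897828310728073), 11.87788200378418)
circ 10277 [ 0.52222851 -0.10054552] 0.060867552633574934
nutmeg 1563 [ 0.5223 -0.0901  0.0255]
```

View pics/w6.png

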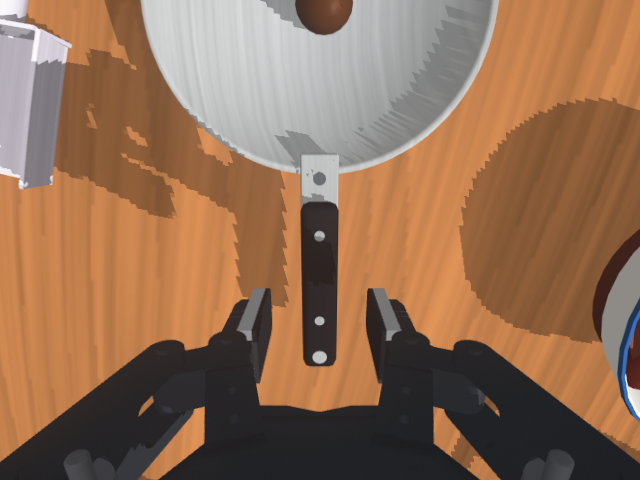

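Call:
jog_arm(turn=[[0,0,0],[0,0,0],[0,0,0],[0,0,0],[0,0,0]], slide=[[0,20,0],[0,15,0],[0,5,0],[0,0,0],[0,0,0]], grip=[50,45,40,34,30], newtons=20)

```text
time: 8.45
tool_pos: [0.5479, -0.2157, 0.0321]
tcp_rot: [-1.297, 1.06, -1.061]
wrist_force: [0.3, -0.5, 0.9]
width: 0.302
```

Call:
jog_arm(turn=[[0,0,0],[0,0,0],[0,0,0],[0,0,0],[0,0,0]], slide=[[0,0,0],[0,0,0],[0,0,0],[0,0,0],[0,0,0]], grip=[28,26,25,24,23])

```text
time: 8.95
tool_pos: [0.5473, -0.2156, 0.0314]
tcp_rot: [-1.297, 1.061, -1.061]
wrist_force: [0.8, 0.4, -0.6]
width: 0.229
```

Call:
jog_arm(turn=[[0,0,0],[0,0,0],[0,0,0],[0,0,0],[0,0,0]], slide=[[0,0,0],[0,0,0],[0,0,0],[0,0,0],[0,0,0]], grip=[22,21,20,19,18])

```text
time: 9.45
tool_pos: [0.5471, -0.2156, 0.0312]
tcp_rot: [-1.297, 1.061, -1.06]
wrist_force: [-1.4, -1.2, 0.4]
width: 0.205
```

```bash
python3 - <<'E'
from look import *
c=eyes.read_camera("wrist");save(c,"w7");dish(c)
E
```

```text
9.45 [ 0.54708593 -0.21563292  0.03123059] [-1.43209289 -1.22718136  0.35563884] 0.20502100832715303 [-0.418  0.325  1.967 -0.     0.85  -0.618]
[[0.199, -0.0, 0.98], [-0.98, -0.0, 0.199], [-0.0, -1.0, -0.0]]
handle 9035 [ 0.5452 -0.2062  0.0357] ((0.5474637150764465, -0.21191421151161194), (0.04238234832882881, 0.08635404706001282), 28.84090232849121)
circ 13463 [ 0.52032908 -0.08912048] 0.0699283041168741
```

View pics/w7.png

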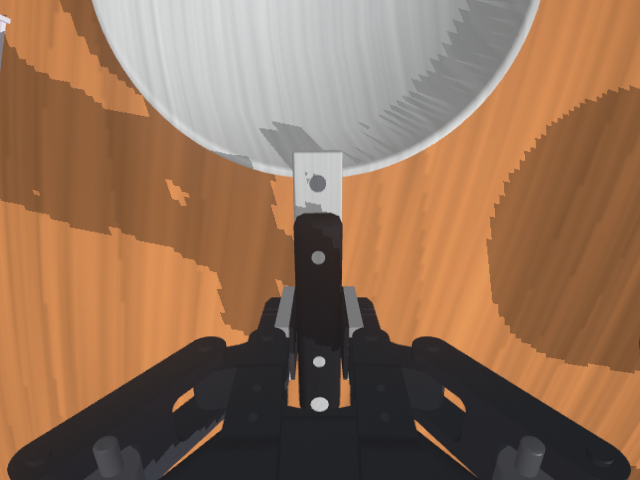

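Call:
jog_arm(turn=[[0,0,0],[0,0,0]], slide=[[0,0,0],[0,0,0]], grip=[15,10], newtons=50)

```text
time: 9.7
tool_pos: [0.5472, -0.2156, 0.0313]
tcp_rot: [-1.297, 1.061, -1.06]
wrist_force: [-1.6, -0.7, 0.5]
width: 0.199
```

Call:
jog_arm(turn=[[0,0,0],[0,0,0]], slide=[[0,0,0],[0,0,0]], grip=[5,5], newtons=115)

```text
time: 9.9
tool_pos: [0.5472, -0.2156, 0.0313]
tcp_rot: [-1.297, 1.061, -1.06]
wrist_force: [-0.3, -1.2, 1.7]
width: 0.183
```

Call:
jog_arm(turn=[[0,0,0],[0,0,0],[0,0,0],[0,0,0],[0,0,0]], slide=[[0,-0.3,0],[0,-0.6,0],[0,-1,0],[0,-1,0],[0,-1,0]], grip=[5,5,5,5,5])

```text
time: 10.4
tool_pos: [0.5474, -0.2155, 0.0351]
tcp_rot: [-1.297, 1.061, -1.061]
wrist_force: [-0.7, 0.1, -1.1]
width: 0.184
```

```bash
cat >> look.py <<'E'
def tilt(c,grip_xy,yaw):
    """dish frame guess: fit rim plane from cloud points near circle 77.5 around centre; nutmeg location relative"""
    P=cloud(c);img=c["img"].astype(int)
    cx=np.array(grip_xy)+.135*np.array([np.cos(yaw),np.sin(yaw)])
    s=bot.read_state();z0=s["tool_pos"][2]-.030
    r=np.hypot(P[...,0]-cx[0],P[...,1]-cx[1])
    m=(r<.079)&(r>.073)&(abs(P[...,2]-z0-.024)<.012)
    q=P[m];L=np.c_[q[:,:2]-cx,np.ones(len(q))]
    # take the top per azimuth bin
    az=np.arctan2(L[:,1],L[:,0]);top=[]
    for b in np.arange(-np.pi,np.pi,np.pi/18):
        k=(az>=b)&(az<b+np.pi/18)
        if k.sum()>3: top.append(q[k][np.argmax(q[k][:,2])])
    top=np.array(top)
    if len(top)>8:
        f=np.linalg.lstsq(np.c_[top[:,:2]-cx,np.ones(len(top))],top[:,2],rcond=None)[0]
        d=[np.cos(yaw),np.sin(yaw)]
        print("rim fit n",len(top),"slope along lip deg",np.degrees(f[:2]@d).round(2),"across",np.degrees(f[:2]@[-d[1],d[0]]).round(2),"rim z",f[2].round(4))
    rr,g,b=img[...,0],img[...,1],img[...,2]
    m=(rr-b>12)&(rr<150)&(r<.045)&(P[...,2]>z0+.008)&(P[...,2]<z0+.045)
    if m.sum()>5:
        p=P[m].mean(0)-np.r_[cx,z0];e=np.array([np.cos(yaw),np.sin(yaw)])
        print("nutmeg rel (lip,left,z)",m.sum(),np.r_[p[:2]@e,p[:2]@[-e[1],e[0]],p[2]].round(4))
E
python3 - <<'E'
from look import *
for n in ["side","scene"]:
    c=eyes.read_camera(n);save(c,n+"8");tilt(c,bot.read_state()["tool_pos"][:2],np.radians(101.4))
a=cv2.imread("pics/side8.png")[230:380,230:410];b=cv2.imread("pics/scene8.png")[200:350,200:380]
cv2.imwrite("pics/p8.png",cv2.resize(cv2.hconcat([a,b]),(800,333),interpolation=cv2.INTER_CUBIC))
E
```

```text
10.4 [ 0.54736026 -0.21554857  0.03512564] [-0.66494583  0.13191119 -1.07243211] 0.1840609998527434 [-0.418  0.32   1.966  0.     0.856 -0.617]
[[0.199, 0.0, 0.98], [-0.98, -0.0, 0.199], [0.0, -1.0, 0.0]]
rim fit n 29 slope along lip deg -0.94 across 0.28 rim z 0.0317
nutmeg rel (lip,left,z) 120 [-0.0041  0.0014  0.0214]
rim fit n 22 slope along lip deg -1.14 across -0.08 rim z 0.0325
nutmeg rel (lip,left,z) 97 [-0.0078 -0.004   0.0231]
```

View pics/p8.png

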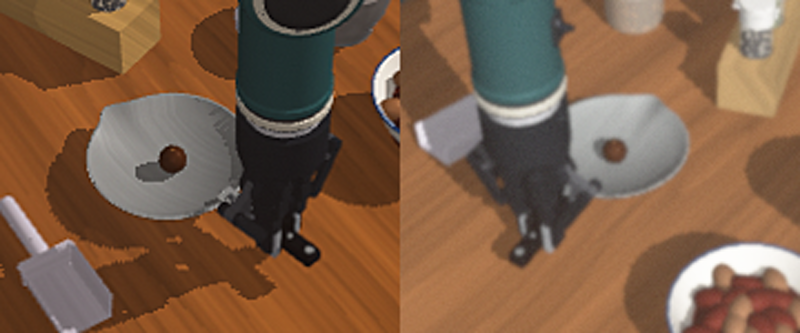

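Call:
jog_arm(turn=[[0,0,0],[0,0,0],[0,0,0],[0,0,0],[0,0,0]], slide=[[0,-1,0],[0,-1,0],[0,-1,0],[0,-1,0],[0,-1,0]], grip=[5,5,5,5,5])

```text
time: 11.0
tool_pos: [0.5473, -0.2156, 0.0403]
tcp_rot: [-1.297, 1.061, -1.061]
wrist_force: [-0.9, -0.8, -1.4]
width: 0.183
```

```bash
python3 - <<'E'
from look import *
for i in range(2):
  print(bot.read_state()["torque"])
  for n in ["side","scene"]:
    c=eyes.read_camera(n);save(c,n+"9");tilt(c,bot.read_state()["tool_pos"][:2],np.radians(101.4))
print(bot.read_state()["wrist_force"])
# baseline from the first frames
E
python3 - <<'E'
from look import *
import look
class B: pass
b0=bot.read_state()
class F:
    def read_state(s): d=dict(b0);d["tool_pos"]=np.array([.5472,-.2156,.030]);return d
look.bot=F()
for n in ["side","scene"]:
    tilt(dict(np.load(n+".npz")),[.5472,-.2156],np.radians(101.4))
E
```

```text
11.0 [ 0.54729322 -0.21558962  0.04030832] [-0.93072843 -0.78214916 -1.36747197] 0.1834562931541677 [-0.418  0.312  1.963 -0.     0.866 -0.618]
[[0.199, 0.0, 0.98], [-0.98, -0.0, 0.199], [0.0, -1.0, 0.0]]
[-0.24687733 -0.02112117 -0.01876294]
rim fit n 29 slope along lip deg -1.0 across 0.15 rim z 0.0372
nutmeg rel (lip,left,z) 122 [-0.0041  0.0014  0.0218]
rim fit n 21 slope along lip deg -1.4 across -0.07 rim z 0.038
nutmeg rel (lip,left,z) 99 [-0.0075 -0.0039  0.0231]
[-0.22508227 -0.04403465 -0.02608513]
rim fit n 29 slope along lip deg -1.03 across 0.09 rim z 0.037
nutmeg rel (lip,left,z) 122 [-0.004   0.0012  0.022 ]
rim fit n 24 slope along lip deg -0.78 across 0.04 rim z 0.0376
nutmeg rel (lip,left,z) 98 [-0.0072 -0.0039  0.023 ]
[ 0.3803017  -0.48205657 -2.56274038]
11.2 [ 0.54729449 -0.21561854  0.04023442] [ 0.3803017  -0.48205657 -2.56274038] 0.18476100693591285 [-0.418  0.313  1.963 -0.     0.866 -0.618]
[[0.199, 0.0, 0.98], [-0.98, -0.0, 0.199], [0.0, -1.0, 0.0]]
rim fit n 36 slope along lip deg -0.13 across 0.34 rim z 0.0292
nutmeg rel (lip,left,z) 127 [-0.0034  0.0014  0.024 ]
rim fit n 35 slope along lip deg -0.71 across 0.12 rim z 0.0305
nutmeg rel (lip,left,z) 101 [-0.0067 -0.003   0.0252]
```

```bash
cat >> look.py <<'E'
def rims(c,g,yaw,z0):
    P=cloud(c);cx=np.array(g)+.135*np.array([np.cos(yaw),np.sin(yaw)])
    r=np.hypot(P[...,0]-cx[0],P[...,1]-cx[1]);az=np.mod(np.arctan2(P[...,1]-cx[1],P[...,0]-cx[0])-yaw,2*np.pi)
    o={}
    for b in range(36):
        for (r0,r1) in [(.03,.045),(.045,.06),(.06,.07)]:
            m=(az//(np.pi/18)==b)&(r>r0)&(r<r1)&(P[...,2]-z0<.03)&(P[...,2]-z0>.002)
            if m.sum()>6:o[b,r0]=(np.median(P[m][:,2])-z0,(r0+r1)/2*np.cos((b+.5)*np.pi/18),(r0+r1)/2*np.sin((b+.5)*np.pi/18))
    return o
def cmp(a,b):
    k=[x for x in a if x in b];A=np.array([[b[x][1],b[x][2],1] for x in k]);d=np.array([b[x][0]-a[x][0] for x in k])
    for i in range(3):
        f=np.linalg.lstsq(A,d,rcond=None)[0];e=abs(d-A@f);g=e<max(.001,2.5*np.median(e));A,d=A[g],d[g]
    print("rel tilt deg lip-up, left-up, dz:",len(d),np.degrees(f[:2]).round(2),f[2].round(4))
E
python3 - <<'E'
from look import *
for n in ["side","scene"]:
    a=rims(dict(np.load(n+".npz")),[.5472,-.2156],np.radians(101.4),0)
    b=rims(eyes.read_camera(n),[.5472,-.2156],np.radians(101.4),.009);cmp(a,b)
E
```

```text
11.2 [ 0.54729449 -0.21561854  0.04023442] [ 0.3803017  -0.48205657 -2.56274038] 0.18476100693591285 [-0.418  0.313  1.963 -0.     0.866 -0.618]
[[0.199, 0.0, 0.98], [-0.98, -0.0, 0.199], [0.0, -1.0, 0.0]]
rel tilt deg lip-up, left-up, dz: 81 [-0.5   0.42] -0.0015
rel tilt deg lip-up, left-up, dz: 71 [-0.6   0.18] -0.0016
```

Call:
jog_arm(turn=[[0,0,0.001],[0,0,0.001],[0,0,0.001],[0,0,0.001],[0,0,0.001]], slide=[[0,-1,0],[0,-2,0],[0,-3,0],[0,-4,0],[0,-5,0]], grip=[5,5,5,5,5])

```text
time: 11.8
tool_pos: [0.5472, -0.2156, 0.0555]
tcp_rot: [-1.294, 1.063, -1.057]
wrist_force: [0.1, -0.3, -1.6]
width: 0.186
```

Call:
jog_arm(turn=[[0,0,0.001],[0,0,0.001],[0,0,0.001],[0,0,0.001],[0,0,0.0005]], slide=[[0,-6,0],[0,-6,0],[0,-6,0],[0,-6,0],[0,-6,0]], grip=[5,5,5,5,5])

```text
time: 12.3
tool_pos: [0.5474, -0.2159, 0.0858]
tcp_rot: [-1.291, 1.066, -1.054]
wrist_force: [-0.2, 0.4, -1.5]
width: 0.182
```

Call:
jog_arm(turn=[[0,0,0],[0,0,0],[0,0,0],[0,0,0],[0,0,0]], slide=[[0,-6,0],[0,-6,0],[0,-6,0],[0,-6,0],[0,-6,0]], grip=[5,5,5,5,5])

```text
time: 12.8
tool_pos: [0.5474, -0.2161, 0.1157]
tcp_rot: [-1.291, 1.066, -1.053]
wrist_force: [-0.2, 0.3, -1.9]
width: 0.186
```

Call:
jog_arm(turn=[[0,0,0],[0,0,0],[0,0,0],[0,0,0],[0,0,0]], slide=[[0,-5,0],[0,-4,0],[0,-3,0],[0,-1,0],[0,0,0]], grip=[5,5,5,5,5])

```text
time: 13.3
tool_pos: [0.5474, -0.2162, 0.1283]
tcp_rot: [-1.291, 1.066, -1.054]
wrist_force: [-0.4, 0.2, -1.9]
width: 0.184
```

```bash
python3 - <<'E'
from look import *
g=bot.read_state()["tool_pos"]
for n in ["side","scene"]:
    a=rims(dict(np.load(n+".npz")),[.5472,-.2156],np.radians(101.4),0)
    c=eyes.read_camera(n);save(c,n+"10");tilt(c,g[:2],np.radians(101.4));b=rims(c,g[:2],np.radians(101.4),g[2]-.031);cmp(a,b)
E
```

```text
13.3 [ 0.54742417 -0.21624313  0.12827672] [-0.40366216  0.21746373 -1.90615505] 0.18422720500737905 [-0.423  0.208  1.906  0.009  1.033 -0.628]
[[0.199, -0.002, 0.98], [-0.98, 0.009, 0.199], [-0.009, -1.0, 0.0]]
rim fit n 28 slope along lip deg -0.3 across 0.2 rim z 0.1259
nutmeg rel (lip,left,z) 135 [-0.0041  0.0015  0.0228]
rel tilt deg lip-up, left-up, dz: 85 [0.09 0.51] -0.0003
rim fit n 25 slope along lip deg -0.26 across -0.07 rim z 0.1265
nutmeg rel (lip,left,z) 110 [-0.0071 -0.004   0.024 ]
rel tilt deg lip-up, left-up, dz: 61 [0.18 0.18] -0.0008
```

View pics/side10.png

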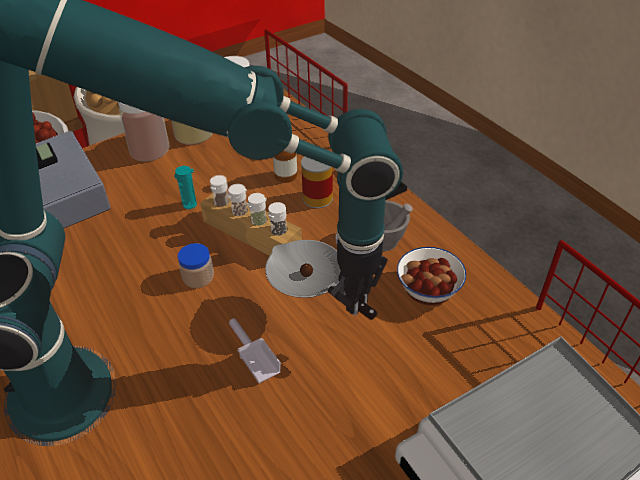

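Call:
jog_arm(turn=[[0,0,0],[0,0,0],[0,0,0],[0,0,0],[0,0,0]], slide=[[0,0,0.5],[0,0,1.3],[0.5,0,2],[0.5,0,2.5],[0.5,0,2.5]], grip=[5,5,5,5,5])

```text
time: 13.9
tool_pos: [0.5566, -0.216, 0.1282]
tcp_rot: [-1.291, 1.066, -1.054]
wrist_force: [0.4, -0.1, -1.9]
width: 0.184
```

Call:
jog_arm(turn=[[0,0,0],[0,0,0],[0,0,0],[0,0,0],[0,0,0]], slide=[[0.5,0,2.5],[0.5,0,2.5],[0.5,0,2],[0.3,0,1.5],[0.2,0,0.8]], grip=[5,5,5,5,5])

```text
time: 14.4
tool_pos: [0.566, -0.2161, 0.1281]
tcp_rot: [-1.291, 1.066, -1.053]
wrist_force: [1.1, 0.0, -2.1]
width: 0.182
```

Call:
jog_arm(turn=[[0,0.005,0],[0,0.01,0],[0,0.015,0],[0,0.02,0],[0,0.025,0]], slide=[[0,0,-0.7],[0,0,-1.35],[0,0,-2],[0,0,-2.7],[0,0,-3.4]], grip=[5,5,5,5,5])

```text
time: 14.9
tool_pos: [0.5555, -0.2178, 0.1282]
tcp_rot: [-1.259, 1.124, -1.111]
wrist_force: [-0.2, -0.5, -1.5]
width: 0.182
```

```bash
cat > chk.py <<'E'
from look import *
M=R.from_rotvec(bot.read_state()["tcp_rot"]).as_matrix();g=bot.read_state()["tool_pos"]
yaw=np.arctan2(-M[1,0],-M[0,0]);print("lip yaw",np.degrees(yaw).round(2),"centre",(g[:2]-.135*M[:2,0]).round(4),"down in tool",(-M[2]).round(4))
import sys
for n in ["side","scene"]:
    c=eyes.read_camera(n);tilt(c,g[:2],yaw);save(c,n+sys.argv[1])
E
python3 chk.py 11
```

```text
14.9 [ 0.55551702 -0.21784081  0.12816729] [-0.20326903 -0.54724423 -1.54630244] 0.18169333155557005 [-0.42   0.223  1.888  0.009  1.036 -0.547]
[[0.123, -0.002, 0.992], [-0.992, 0.009, 0.123], [-0.009, -1.0, -0.001]]
lip yaw 97.05 centre [ 0.5389 -0.0839] down in tool [9.5e-03 1.0e+00 8.0e-04]
rim fit n 27 slope along lip deg -0.44 across -0.07 rim z 0.1259
nutmeg rel (lip,left,z) 135 [-0.0043  0.0009  0.0229]
rim fit n 26 slope along lip deg -0.25 across 0.39 rim z 0.1265
nutmeg rel (lip,left,z) 113 [-0.0072 -0.0047  0.0239]
```

Call:
jog_arm(turn=[[0.0003,0.03,0],[0.0003,0.035,0],[0.0004,0.04,0],[0.0004,0.04,0],[0.0004,0.04,0]], slide=[[-0.1,0,-4.05],[-0.1,0,-4.7],[-0.1,0,-5.4],[-0.1,0,-5.4],[-0.1,0,-5.4]], grip=[5,5,5,5,5])

```text
time: 15.5
tool_pos: [0.5305, -0.2186, 0.1282]
tcp_rot: [-1.172, 1.26, -1.248]
wrist_force: [-0.7, -0.4, -2.2]
width: 0.185
```

Call:
jog_arm(turn=[[0.0004,0.04,0],[0.0004,0.04,0],[0.0004,0.04,0],[0.0004,0.04,0],[0.0004,0.04,0]], slide=[[-0.1,0,-5.4],[-0.1,0,-5.4],[-0.1,0,-5.4],[-0.1,0,-5.4],[-0.1,0,-5.4]], grip=[5,5,5,5,5])

```text
time: 16.0
tool_pos: [0.5038, -0.2143, 0.1282]
tcp_rot: [-1.066, 1.404, -1.393]
wrist_force: [0.1, 0.3, -1.6]
width: 0.181
```

```bash
python3 chk.py 12
```

```text
16.0 [ 0.5038127  -0.21428723  0.12821356] [ 0.07948592  0.34750518 -1.62638383] 0.18124293509935044 [-0.453  0.133  1.995  0.01   1.016 -0.196]
[[-0.26, 0.002, 0.966], [-0.966, 0.009, -0.26], [-0.009, -1.0, -0.001]]
lip yaw 74.94 centre [ 0.5389 -0.0839] down in tool [9.2e-03 1.0e+00 7.0e-04]
rim fit n 18 slope along lip deg -0.19 across 1.5 rim z 0.1247
nutmeg rel (lip,left,z) 73 [-0.0033  0.0043  0.0228]
rim fit n 36 slope along lip deg -0.5 across -0.1 rim z 0.1268
nutmeg rel (lip,left,z) 114 [-0.0053 -0.0065  0.0238]
```

View pics/side12.png

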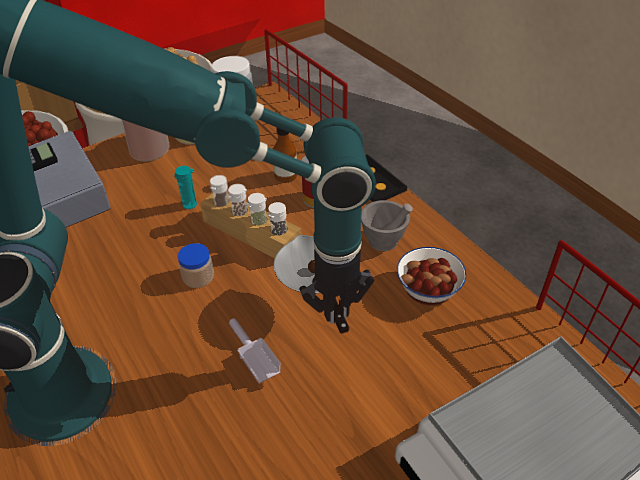

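Call:
jog_arm(turn=[[0.0004,0.04,0],[0.0004,0.04,0],[0.0004,0.04,0],[0.0004,0.04,0],[0.0004,0.04,0]], slide=[[-0.1,0,-5.4],[-0.1,0,-5.4],[-0.1,0,-5.4],[-0.1,0,-5.4],[-0.1,0,-5.4]], grip=[5,5,5,5,5])

```text
time: 16.6
tool_pos: [0.479, -0.2049, 0.1283]
tcp_rot: [-0.946, 1.543, -1.534]
wrist_force: [0.2, -0.2, -1.6]
width: 0.183
```

Call:
jog_arm(turn=[[0.0004,0.04,0],[0.0004,0.04,0],[0.0004,0.04,0],[0.0004,0.04,0],[0.0004,0.04,0]], slide=[[-0.1,0,-5.4],[-0.1,0,-5.4],[-0.1,0,-5.4],[-0.1,0,-5.4],[-0.1,0,-5.4]], grip=[5,5,5,5,5])

```text
time: 17.1
tool_pos: [0.4561, -0.1905, 0.1283]
tcp_rot: [-0.811, 1.679, -1.671]
wrist_force: [-0.3, -0.8, -1.8]
width: 0.179
```

Call:
jog_arm(turn=[[0.0004,0.04,0],[0.0004,0.04,0],[0.0004,0.04,0],[0.0004,0.04,0],[0.0004,0.04,0]], slide=[[-0.1,0,-5.4],[-0.1,0,-5.4],[-0.1,0,-5.4],[-0.1,0,-5.4],[-0.1,0,-5.4]], grip=[5,5,5,5,5])

```text
time: 17.6
tool_pos: [0.4365, -0.1719, 0.1283]
tcp_rot: [-0.661, 1.81, -1.804]
wrist_force: [-0.4, 0.0, -1.5]
width: 0.183
```

```bash
python3 chk.py 13
```

```text
17.6 [ 0.43652061 -0.17191892  0.1283488 ] [-0.44792667  0.04788353 -1.4569394 ] 0.18294737058668134 [-0.434 -0.02   2.156  0.01   1.001  0.422]
[[-0.759, 0.007, 0.651], [-0.651, 0.006, -0.759], [-0.009, -1.0, 0.0]]
lip yaw 40.64 centre [ 0.5389 -0.084 ] down in tool [ 0.0091  1.     -0.    ]
rim fit n 17 slope along lip deg -0.24 across -1.39 rim z 0.1245
nutmeg rel (lip,left,z) 106 [-0.0034 -0.0055  0.0234]
rim fit n 36 slope along lip deg -0.61 across -0.12 rim z 0.1263
nutmeg rel (lip,left,z) 113 [-0.0013 -0.009   0.0238]
```

Call:
jog_arm(turn=[[0.0004,0.04,0],[0.0004,0.04,0],[0.0004,0.04,0],[0.0004,0.04,0],[0.0004,0.04,0]], slide=[[-0.1,0,-5.4],[-0.1,0,-5.4],[-0.1,0,-5.4],[-0.1,0,-5.4],[-0.1,0,-5.4]], grip=[5,5,5,5,5])

```text
time: 18.2
tool_pos: [0.4212, -0.15, 0.1283]
tcp_rot: [-0.495, 1.934, -1.93]
wrist_force: [-0.2, -0.7, -0.8]
width: 0.186
```

Call:
jog_arm(turn=[[0.0004,0.04,0],[0.0004,0.04,0],[0.0004,0.04,0],[0.0004,0.04,0],[0.0004,0.04,0]], slide=[[-0.1,0,-5.4],[-0.1,0,-5.4],[-0.1,0,-5.4],[-0.1,0,-5.4],[-0.1,0,-5.4]], grip=[5,5,5,5,5])

```text
time: 18.7
tool_pos: [0.4105, -0.1253, 0.1284]
tcp_rot: [-0.311, 2.051, -2.049]
wrist_force: [0.7, 0.6, -1.9]
width: 0.18
```

Call:
jog_arm(turn=[[0.0004,0.04,0],[0.0004,0.04,0],[0.0004,0.04,0],[0.0004,0.04,0],[0.0003,0.035,0]], slide=[[-0.1,0,-5.4],[-0.1,0,-5.4],[-0.1,0,-5.4],[-0.1,0,-5.4],[-0.1,0,-4.7]], grip=[5,5,5,5,5])

```text
time: 19.2
tool_pos: [0.4049, -0.0995, 0.1283]
tcp_rot: [-0.115, 2.158, -2.157]
wrist_force: [-0.2, 1.6, -0.8]
width: 0.186
```

Call:
jog_arm(turn=[[0.0003,0.03,0],[0.0002,0.025,0],[0.0002,0.02,0],[0.0001,0.015,0],[0.0001,0.012,0]], slide=[[-0.1,0,-4.05],[0,0,-3.4],[0,0,-2.7],[0,0,-2],[0,0,-1.6]], grip=[5,5,5,5,5])

```text
time: 19.7
tool_pos: [0.4039, -0.0858, 0.1283]
tcp_rot: [-0.004, 2.21, -2.21]
wrist_force: [-0.2, -0.1, -1.6]
width: 0.182
```

Call:
jog_arm(turn=[[0.0001,0.008,0],[0,0.004,0],[0,0,0],[0,0,0]], slide=[[0,0,-1.1],[0,0,-0.5],[0,0,0],[0,0,0]], grip=[5,5,5,5])

```text
time: 20.1
tool_pos: [0.4038, -0.0843, 0.1282]
tcp_rot: [0.008, 2.215, -2.216]
wrist_force: [0.4, -0.5, -0.2]
width: 0.186
```

```bash
python3 chk.py 14; python3 - <<'E'
from look import *
g=bot.read_state()["tool_pos"]
def rimyaw(c):
    # handle/lip direction from cloud
    P=cloud(c);cx=np.array([.5389,-.084]);z=g[2]-.031
    r=np.hypot(P[...,0]-cx[0],P[...,1]-cx[1]);m=(r>.0795)&(r<.09)&(P[...,0]>cx[0])&(P[...,2]>z+.015)&(P[...,2]<z+.035)
    q=P[m]
    if len(q)>4: print("lip pts",len(q),q.mean(0),"yaw",np.degrees(np.arctan2(q[:,1].mean()-cx[1],q[:,0].mean()-cx[0])))
for n in ["scene","side","wrist"]:
    c=eyes.read_camera(n);rimyaw(c)
    if n=="wrist": save(c,"w14")
    if n!="wrist":
        a=rims(dict(np.load(n+".npz")),[.5472,-.2156],np.radians(101.4),0)
        # world-frame compare (symmetric bowl): yaw-invariant, use same world azimuths
        a=rims(dict(np.load(n+".npz")),np.array([.5205,-.084])-.135*np.array([1,0]),0,0)
        b=rims(c,np.array([.5389,-.084])-.135*np.array([1,0]),0,g[2]-.031);cmp(a,b)
E
```

```text
20.1 [ 0.40379153 -0.08433707  0.12822879] [ 0.36987712 -0.46526352 -0.22604872] 0.18598865961907807 [-2.680e-01 -1.400e-01  2.267e+00  2.000e-03  1.006e+00  1.300e+00]
[[-1.0, 0.009, 0.002], [-0.002, -0.0, -1.0], [-0.009, -1.0, 0.001]]
lip yaw 0.11 centre [ 0.5388 -0.0841] down in tool [ 9.3e-03  1.0e+00 -5.0e-04]
rim fit n 36 slope along lip deg -0.92 across -0.07 rim z 0.1261
nutmeg rel (lip,left,z) 134 [-0.002  -0.0055  0.0225]
rim fit n 33 slope along lip deg -0.79 across -0.14 rim z 0.1264
nutmeg rel (lip,left,z) 114 [ 0.0035 -0.0071  0.0233]
20.2 [ 0.40379586 -0.08434286  0.12823285] [-0.68578417 -0.16769829 -1.09266283] 0.18278556364645168 [-2.680e-01 -1.400e-01  2.267e+00  2.000e-03  1.006e+00  1.300e+00]
[[-1.0, 0.009, 0.002], [-0.002, -0.0, -1.0], [-0.009, -1.0, 0.0]]
lip pts 55 [ 0.60898303 -0.10470205  0.12332248] yaw -16.456780610421955
rel tilt deg lip-up, left-up, dz: 77 [-1.26  0.21] -0.0001
lip pts 92 [ 0.61402052 -0.06529855  0.12010048] yaw 13.979751956033612
rel tilt deg lip-up, left-up, dz: 81 [-1.72  0.56] -0.0001
```

View pics/scene14.png

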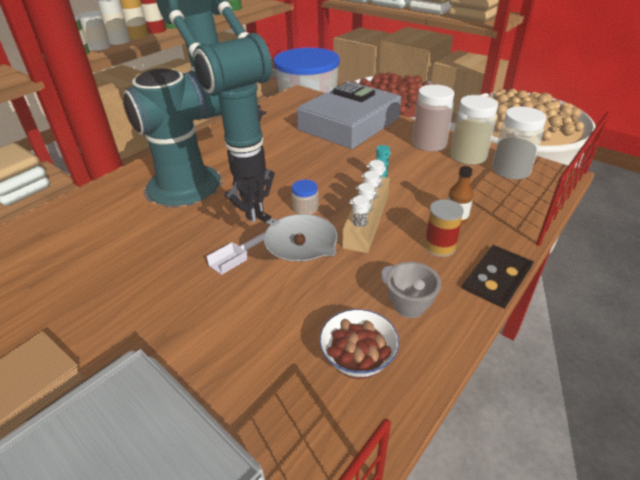

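View pics/side14.png

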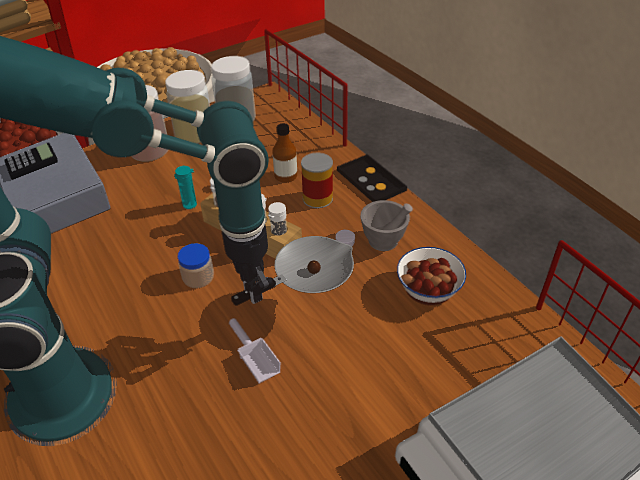

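View pics/w14.png

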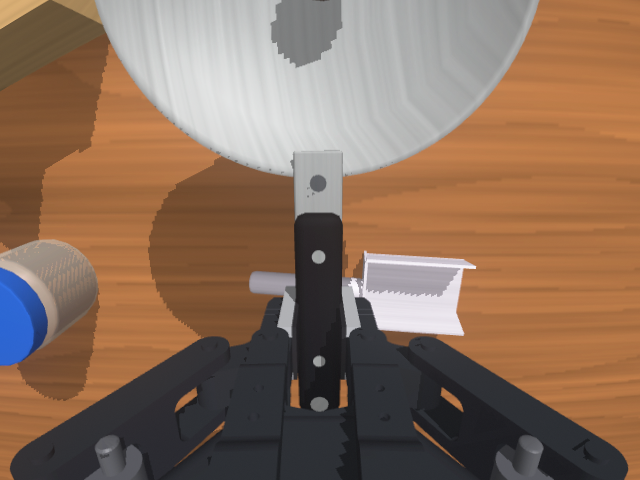

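```bash
python3 - <<'E'
from look import *
from scipy.optimize import least_squares
def rimpts(c,cx,z0,ex):
    P=cloud(c);r=np.hypot(P[...,0]-cx[0],P[...,1]-cx[1]);az=np.degrees(np.arctan2(P[...,1]-cx[1],P[...,0]-cx[0]))
    ok=(r>.066)&(r<.084)&(P[...,2]>z0+.012)&(P[...,2]<z0+.036)
    for e in ex: ok&=abs((az-e+180)%360-180)>28
    # surface in bowl wall: use all pts r .05-.075 too
    q=P[ok];a=az[ok];t=[]
    for b in range(-180,180,8):
        k=(a>=b)&(a<b+8)
        if k.sum()>4:
            s=q[k];i=np.argsort(s[:,2])[-3:];t.append(s[i].mean(0))
    return np.array(t)
g=bot.read_state()["tool_pos"]
for n in ["scene","side"]:
    base=dict(np.load(n+".npz"));cur=eyes.read_camera(n)
    for nm,c,cx,z0 in [("base",base,np.array([.5205,-.085]),0),("now",cur,np.array([.5389,-.0845]),g[2]-.031)]:
        for i in range(3):
            t=rimpts(c,cx,z0,[101,-79,0,180]);A=np.c_[2*t[:,:2],np.ones(len(t))];so=np.linalg.lstsq(A,(t[:,:2]**2).sum(1),rcond=None)[0];cx=so[:2]
        rad=np.sqrt(so[2]+so[:2]@so[:2])
        A=np.c_[t[:,:2]-cx,np.ones(len(t))];z=t[:,2]
        for i in range(3):
            f=np.linalg.lstsq(A,z,rcond=None)[0];e=abs(z-A@f);k=e<max(.0008,2.5*np.median(e));A,z=A[k],z[k]
        print(n,nm,len(z),"cx",cx.round(4),rad.round(4),"slope x,y deg",np.degrees(f[:2]).round(2),"z",f[2].round(4),"res",np.std(z-A@f).round(5))
c=eyes.read_camera("wrist");np.savez("w14.npz",**{k:c[k] for k in c});P=cloud(c)
m=np.zeros((480,640),bool);m[216:300,300:337]=True
q=P[m];q=q[(q[:,2]>.12)&(q[:,2]<.15)];f=np.linalg.lstsq(np.c_[q[:,:2]-q[:,:2].mean(0),np.ones(len(q))],q[:,2],rcond=None)[0];print("handle slope x,y deg",len(q),np.degrees(f[:2]),f[2],q.min(0),q.max(0))
E
```

```text
20.35 [ 0.40377775 -0.08435066  0.12821055] [ 0.46019408  0.55813891 -2.38384223] 0.18844933623365792 [-2.680e-01 -1.400e-01  2.267e+00  2.000e-03  1.006e+00  1.300e+00]
[[-1.0, 0.009, 0.002], [-0.002, -0.0, -1.0], [-0.009, -1.0, 0.0]]
scene base 19 cx [ 0.52   -0.0846] 0.0754 slope x,y deg [ 0.44 -0.33] z 0.0293 res 0.00077
scene now 16 cx [ 0.5419 -0.087 ] 0.0758 slope x,y deg [ 0.45 -0.4 ] z 0.1264 res 0.00043
side base 17 cx [ 0.519  -0.0833] 0.0751 slope x,y deg [0.2  0.21] z 0.0284 res 0.0008
side now 14 cx [ 0.541  -0.0845] 0.075 slope x,y deg [-0.47  0.  ] z 0.1252 res 0.00032
handle slope x,y deg 3094 [-0.81982376 -0.18622395] 0.13235599968703862 [ 0.41727734 -0.09070061  0.1290434 ] [ 0.44976652 -0.07680023  0.1344754 ]
```

```bash
python3 - <<'E'
from h import *
c=dict(np.load("w14.npz"));P=cloud(c)
for (a,b) in [(222,250),(222,300),(264,300),(264,350)]:
    q=P[a:b,303:334].reshape(-1,3);q=q[(q[:,2]>.125)&(q[:,2]<.15)]
    A=np.c_[q[:,:2]-q[:,:2].mean(0),np.ones(len(q))];z=q[:,2]
    for i in range(4):
        f=np.linalg.lstsq(A,z,rcond=None)[0];e=abs(z-A@f);k=e<max(.0003,2.5*np.median(e));A,z=A[k],z[k]
    print(a,b,len(z),np.degrees(f[:2]).round(2),f[2].round(4))
# steel tab and rim
print([P[r,318].round(4).tolist() for r in range(155,345,12)])
E
```

```text
222 250 754 [-0.73  0.22] 0.1325
222 300 2061 [ 0.15 -0.33] 0.1325
264 300 958 [ 0.23 -0.3 ] 0.1325
264 350 2233 [ 0.08 -0.45] 0.1325
[[0.4709, -0.0836, 0.1257], [0.4666, -0.0836, 0.1252], [0.4625, -0.0837, 0.1271], [0.458, -0.0837, 0.1261], [0.4536, -0.0837, 0.1261], [0.4496, -0.0837, 0.1289], [0.446, -0.0837, 0.1321], [0.4417, -0.0837, 0.133], [0.4372, -0.0837, 0.133], [0.4325, -0.0837, 0.133], [0.4275, -0.0837, 0.1323], [0.4227, -0.0837, 0.1326], [0.4173, -0.0838, 0.1318], [0.4127, -0.0838, 0.1328], [0.4077, -0.0838, 0.1332], [0.4018, -0.0838, 0.1323]]
```

```bash
python3 - <<'E'
from h import *
c=eyes.read_camera("scene");P=cloud(c);s=bot.read_state()
m=(P[...,2]>.13)&(abs(P[...,0]-.54)<.06)&(P[...,1]>.06)&(P[...,1]<.32)&(P[...,2]<.17);print("points above shut caps",m.sum())
print(s["time"],s["tool_pos"],np.abs(s["joint_vel"]).max(),s["wrist_force"])
cv2.imwrite("pics/f.png",cv2.resize(c["img"][130:280,220:420,::-1],(800,600),interpolation=cv2.INTER_CUBIC))
E
```

```text
points above shut caps 0
20.55 [ 0.40374407 -0.08429512  0.12820462] 0.0013180229064962985 [ 0.09004649  0.43794628 -1.62227865]
```

View pics/f.png

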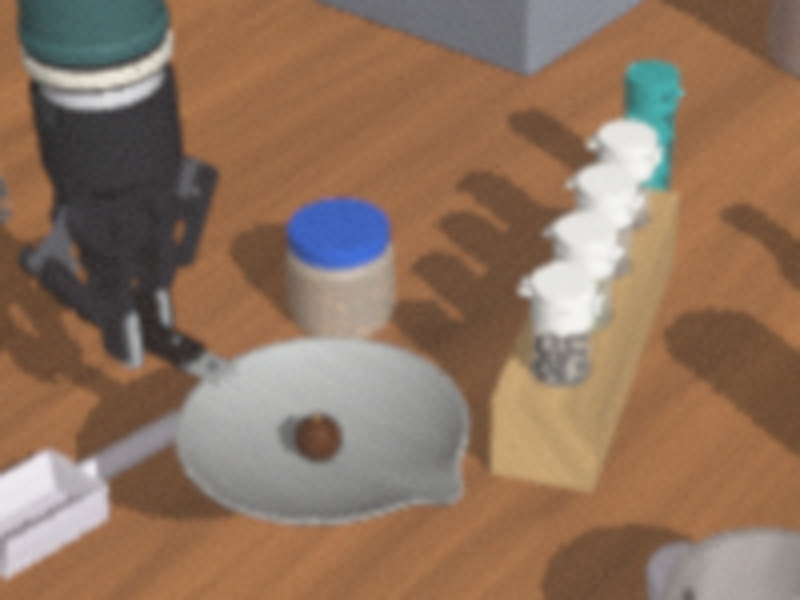

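All four caps are shut, the nutmeg is in the middle at crop pixel (318,438), and the lip at (455,495) points across the counter. I'm handing the job in.

```bash
python3 -c "
from workcell import bot
print(bot.finish_job())"
```

```text
the job is handed in; nothing more can be done
None
```

I pressed the nutmeg tube's cap shut, then lifted the dish by its handle and turned it about its own middle until the lip faced the customer. I handed the job in at about 20.6 s of the 64 s allowed, still holding the dish. The hand-in gave no verdict.

- **Cap:** the closed fingers pushed it over from behind and pressed it down. Its top then measured flat at 0.1225 m, the shut height. The final picture shows all four caps shut.
- **Lip:** it points 0.1° off straight across, going by the tool's pose; the handle sits straight in the jaws in the wrist picture. My attempt to locate the lip directly in the depth data failed: the two cameras gave −16° and +14°, so I did not use it.
- **Level:** the dish sagged about 0.5° when first lifted, and I corrected that. At the end the handle was level to about 0.3° along its length. The rim checks disagreed: the scene camera showed no tilt since the start, the side camera about 0.7° lip down, and one cruder comparison, likely skewed by the lip, 1.3–1.7°.
- **Nutmeg:** it stayed within about 5 mm of the dish's middle, much as at the start, and was not touched.
- **Height and surroundings:** the underside is about 97 mm above the counter and the arm was still. In the pictures the dish touches nothing else and nothing else has been moved.

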